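# Refit the gallery rail of the glass shelf

### The job

Refit the chrome gallery rail along the front of the little glass shelf. First set whichever thing is standing in the rail's line back into the gap behind it, upright on the glass and clear of the rail; then slide the rail through both eyelets, coming from the end of the shelf that is not blocked, until it sticks out equally far on both sides, and let go. Leave everything else standing where it is.

Things in the scene. Friction and masses are not known exactly. Their poses are not given: they have to be found in the camera images.
- shelf: Low counter-top shelf, fixed: a glass plate on four chrome legs, with two chrome eyelet posts near its front edge. Origin on the counter straight below the middle of the line through the eyelets; x points from the front edge to the back, y along the eyelet line, z up. The glass spans x -20 to 135 mm, y -180 to 180 mm, its top is 50 mm above the counter.
- eyes (a point): The point midway between the two eyelets, 75 mm above the counter (25 mm above the glass), axes as the shelf's. Each eyelet is a chrome ring round the y axis, centred at y = -75 and +75 mm, 10 mm long (|y| from 70 to 80 mm), bore 12.5 mm, outside 21 mm, on a thin stem.
- rail: Straight chrome rod along its own y, 9 mm thick, 280 mm long, about 50 g, both ends alike: brass-tipped, tapering over the last 8 mm to 5 mm. Origin at its middle. It has no stop. At the start it lies level across the two end rims of the tray (axis 26.5 mm above the counter), about 70 mm overhanging at each end; it may be put in from either side, either end first.
- rail_end_a (a point): Centre of the rail's end at its own y = +140 mm.
- rail_end_b (a point): Centre of the rail's end at its own y = -140 mm.
- tray: Low open wooden tray, fixed to the counter, 100 mm (x) by 140 mm (y), 22 mm high; origin at the centre of its underside. The rail lies across it, roughly along its y.
- jar: Closed white pill jar with a green band, 42 mm in diameter, 65 mm tall; origin at the centre of its underside. One of the four things on the glass: three stand in a row about 70 mm behind the eyelet line, and one (any of the four) stands in that line between the eyelets, in front of the only wide gap in the row.
- cup: Clear plastic measuring cup with red marks, standing open end up on the glass: 38 mm across at the foot, 47 mm at the rim, 52 mm tall, about 25 g; origin at the centre of its underside.
- spray: Nasal spray bottle, white body with an orange band and orange nozzle, 72 mm tall: 33 mm in diameter up to 36 mm height, narrower above; origin at the centre of its underside.
- tin: Small aluminium tin with a press lid (blue disc on top): body 54 mm, lid 56 mm in diameter, 32 mm tall in all; origin at the centre of its underside.
- mouthwash: Tall turquoise mouthwash bottle, 62 mm in diameter, 167 mm tall, on the counter about 0.3 m from the shelf's middle in line with the eyelets, off one end of the shelf (left or right): it blocks that end for the rail. Leave it alone. Origin at the centre of its underside.
- soap_dish: White soap dish with a bar of soap, 115 x 82 mm, 35 mm high, on the counter off the other end of the shelf; low enough for the rail and gripper to pass over it. Leave it alone. Origin at the centre of its underside.
- floss: White dental floss box 45 x 45 x 16 mm lying on the counter to the right. Leave it alone. Origin at the centre of its underside.
- deodorant: Grey and blue deodorant stick, 30 x 58 mm, 105 mm tall, on the counter to the left. Leave it alone. Origin at the centre of its underside.
- lens_case: Contact lens case with one white and one blue cap, 55 x 25 mm, 12 mm high, lying in the tray beneath the rail. Leave it alone. Origin at the centre of its underside.
There are look-alikes about, which are no part of the job. Leave any pink or purple look-alike of the jar alone.

How it is judged (in metres and radians):
On the way:
1. all four things stand upright on the glass behind the rail's line (x of jar in the frame of shelf between 0.0275 and 0.13 m and y of jar in the frame of shelf between -0.175 and 0.175 m and z of jar in the frame of shelf between 0.047 and 0.054 m and angle between each of jar, cup, spray, tin's own z axis and vertical below 0.12 rad and x of cup in the frame of shelf between 0.03 and 0.13 m and y of cup in the frame of shelf between -0.175 and 0.175 m and z of cup in the frame of shelf between 0.047 and 0.054 m and x of spray in the frame of shelf between 0.0225 and 0.13 m and y of spray in the frame of shelf between -0.175 and 0.175 m and z of spray in the frame of shelf between 0.047 and 0.054 m and x of tin in the frame of shelf between 0.034 and 0.13 m and y of tin in the frame of shelf between -0.175 and 0.175 m and z of tin in the frame of shelf between 0.047 and 0.054 m), for 0.2 s.
At the end, for the whole second after the job is handed in: The rail rests through both eyelets, its middle within 9 mm of the midpoint between them and its axis within 0.05 rad of their line; jar, cup, spray bottle and tin all stand upright (0.12 rad) on the glass, wholly behind the rail (all of step 1 and distance between rail and eyes below 0.009 m and angle between the y axis of rail and the y axis of eyes, either way round below 0.05 rad and linear speed of rail below 0.01 m/s); the robot touches nothing.
It fails at once if more than one of the four things on the glass is moved by over 30 mm (distance of each of cup, jar from where it was at the start of the episode above 0.03 m or distance of each of spray, jar from where it was at the start of the episode above 0.03 m or distance of each of spray, cup from where it was at the start of the episode above 0.03 m or distance of each of tin, jar from where it was at the start of the episode above 0.03 m or distance of each of tin, cup from where it was at the start of the episode above 0.03 m or distance of each of tin, spray from where it was at the start of the episode above 0.03 m).
It fails at once if a thing on the counter or in the tray is moved by over 30 mm or knocked over (distance of any of mouthwash, soap_dish, floss, deodorant, lens_case from where it was at the start of the episode above 0.03 m or angle between any of mouthwash, soap_dish, floss, deodorant, lens_case's own z axis and vertical above 0.5 rad).
It also fails if it takes over 64 s, if anything falls off the work surface, if the arm or the gripper's body presses on something with over 40 N, if the wrist force passes 120 N, or if a joint passes its speed limit or range.

### The arm

A 6-joint arm with a two-finger parallel gripper is mounted at the origin on the work surface. World frame = base frame: x ahead of the robot, y to its left, z up, the work surface at z = 0. Lengths are in mm, angles in degrees, forces in N, time in s.
With the tool pointing down it reaches from about 300 to 850 mm from the base axis. Payload 4.2 kg.
Tool frame: the origin (TCP) lies midway between the tips of the shut fingers; the grasp point (between the pads) lies 19 mm behind it; z points along the fingers, y is the line along which they close (so a half turn about z gives the same grasp; the last joint's range is limited). The gripper opens to 91 mm and grips with 3 to 60 N. Pads are 32 mm wide; open, the fingers measure 118 mm over their backs; the gripper's body (76 mm by 178 mm) begins 60 mm behind the grasp point.
Start: joints at [66.406, 18.312, 89.639, -0, 72.044, -1.146], TCP at [219.57, 531.446, 184.576] pointing down, gripper open.
Joint ranges: [-177.97, 177.97], [-48.28, 115.42], [12.27, 149.76], [-77.06, 257.06], [2.81, 150.46], [-146.56, 146.56]. Speed limits (degrees/s): [147.25, 147.25, 180, 180, 180, 180].

### API

Orientations are given as a 3x3 rotation matrix whose columns are the frame's x, y, z axes.
In Python, from workcell import manip gives the robot as it stands. The module is installed in compiled form; this text tells all that it offers.
- The arm moves only by the tool jog_arm, never from a script. Its argument "targets" is a list of rows, each a list of 6 numbers: the shift along the tool's x, y, z in mm, then the turn, a rotation vector about the tool's x, y, z in degrees. In form: [[tx, ty, tz, rx, ry, rz], ...]. A call has 1 to 10 rows; each row shifts and turns the commanded pose from where the row before left it, along the tool's axes as they then stand; what a row does not reach is not made up. A row lasts 1/8 s, in which the tool goes at most 62.5 mm and 10.7 degrees, less where a joint would pass 70% of its speed; a pose out of reach is approached as far as the arm can. A call is refused whole if a number of a shift passes 62.5 or a number of a turn 10.7, either way. A call with a gripper value outside its range is refused whole. "hand" is the opening, from 0 (shut) to 1 (fully open), set as the call begins (left out, the last holds). The fingers move at their own pace and stop on an object; "squeeze" is the grip in N (left out, the last holds). Time passes only in rows, so rows that do not move let the fingers close. It gives the time, the measured TCP pose, the force, the opening and the grip force at its end, in the units of the state.
- manip.read_state(): the state, without advancing time (a new reading comes with each control period).
- manip.grab_frame(name): name is "scene" or "side" or "wrist"; returns a dict with "frame" (400x640x3 uint8, red, green, blue), "mtx" (3x3 intrinsics, pixels), "dist_coeffs" ([k1, k2, p1, p2, k3] as OpenCV has them; the pictures are not rectified), "camera_from_world" (4x4, takes a point from world to camera coordinates). Camera axes: x right, y up, looking along -z (the intrinsics and any distortion apply to the point x, -y, -z); pixel columns grow to the right and rows downward; lengths in mm; the calibration is good to about 2 mm. A picture is of the moment at which its call begins. There is no depth.
- manip.hand_in(): hands the job in; it is judged then, once.
Trained networks look in a picture, given as the dict that the camera call returned (one of the last four; its "shot" number tells which), for a name from the list of things; names that differ only in an ending like _2 or _b are one class to them, and where a whole thing is asked for, a point or a joint stands for the part that bears it (a point fixed in the world has none). Each returns a list of dicts, best first, with "score" (0 to 1); they miss things now and then, are a little off and sometimes report something else, mostly with a low value. They report only what shows in the picture. A call takes as long as a camera call. They do not tell look-alikes from the thing itself.
- manip.search_frame(picture, name): "at" ([x, y, z] in mm, in the coordinates of the camera as it stood for that picture, good to about 4 mm: the middle of the surface that is visible of it).
- manip.regions_of(picture, name): "mask" (400x640 bool, what is visible of it).
The state is a dict: "clock": time; "joint_pos": joint angles; "qvel": joint speeds; "joint_efforts": joint torques, N m; "position": TCP position; "tcp_rot": TCP orientation; "force": force on the tool from outside, world axes, zero at the start; "wrist_torque": the same for the moment, N m; "opening": finger opening in mm; "finger_force": force on a finger pad.
Only numpy, scipy, OpenCV 4.12 (cv2) and the standard library are available. Lean on these libraries where they do the work, as an engineer would, in place of code of your own. Each camera call takes 0.05 s, during which the arm holds its last target. There are 200 camera calls.

## Working session

There is one attempt and no reset: what is moved stays moved. The work goes in short steps, Python scripts to look and compute and a tool call to move; the robot and the scene stay as the last step left them, time stands still between calls to the robot, and variables do not carry over. Pictures are saved under pics/ and viewed, at most 10 in all, crops included, and the job is handed in when it is done.

Besides the shell and the picture viewer there is one more tool, called after "Call:" as name([rows], argument=value, ...), one row to a line, values as JSON. jog_arm: Moves the arm, as the interface text tells. Its arguments: {"type":"object","properties":{"targets":{"type":"array","items":{"type":"array","items":{"type":"number"}}},"hand":{"type":"number"},"squeeze":{"type":"number"}},"required":["targets"]}

```bash
mkdir -p pics; cat > h.py <<'E'
import numpy as np, cv2
from workcell import manip
def snap(n,save=None):
    p=manip.grab_frame(n)
    if save: cv2.imwrite('pics/'+save,cv2.cvtColor(p['frame'],cv2.COLOR_RGB2BGR))
    return p
def w(p,at):
    T=np.array(p['camera_from_world']); return (np.linalg.inv(T)@np.r_[at,1])[:3]
def ray(p,uv):
    T=np.linalg.inv(np.array(p['camera_from_world']))
    x=cv2.undistortPoints(np.array([[uv]],float),np.array(p['mtx']),np.array(p['dist_coeffs'])).ravel()
    d=T[:3,:3]@np.array([x[0],-x[1],-1]); return T[:3,3],d/np.linalg.norm(d)
def tri(rs):
    A=0;b=0
    for c,d in rs:
        M=np.eye(3)-np.outer(d,d);A=A+M;b=b+M@c
    X=np.linalg.solve(A,b); return X,[np.linalg.norm(np.cross(X-c,d)) for c,d in rs]
def onz(p,uv,z):
    c,d=ray(p,uv); return c+d*(z-c[2])/d[2]
def proj(p,X):
    T=np.array(p['camera_from_world']); X=np.atleast_2d(X); q=X@T[:3,:3].T+T[:3,3]; q=q*[1,-1,-1]
    return cv2.projectPoints(q,np.zeros(3),np.zeros(3),np.array(p['mtx']),np.array(p['dist_coeffs']))[0].reshape(-1,2)
E
python3 - <<'E'
from h import *
for n in ['scene','side','wrist']:
    p=snap(n,n+'0.png'); T=np.linalg.inv(p['camera_from_world']); print(n,T[:3,3].round(),(-T[:3,2]).round(2))
    for k in ['shelf','rail','rail_end_a','tray','jar','cup','spray','tin','mouthwash','soap_dish','floss','deodorant']:
        print(k,[(round(r['score'],2),w(p,r['at']).round().tolist()) for r in manip.search_frame(p,k)[:3]])
print(manip.read_state())
E
```

```text
scene [1264. -179.  762.] [-0.73  0.21 -0.65]
shelf [(0.6, [685.0, -43.0, 54.0])]
rail [(0.61, [453.0, -24.0, 28.0])]
rail_end_a [(0.67, [455.0, -22.0, 30.0])]
tray [(0.68, [624.0, -35.0, 96.0]), (0.65, [459.0, -22.0, 8.0]), (0.32, [683.0, -36.0, 47.0])]
jar [(0.93, [360.0, -56.0, 48.0]), (0.88, [624.0, -33.0, 99.0]), (0.68, [533.0, -153.0, 51.0])]
cup [(0.58, [672.0, -176.0, 88.0]), (0.57, [686.0, -37.0, 47.0]), (0.35, [624.0, -34.0, 99.0])]
spray [(0.74, [684.0, -118.0, 89.0])]
tin [(0.9, [689.0, 52.0, 88.0]), (0.39, [452.0, -17.0, 16.0])]
mouthwash [(0.55, [611.0, -319.0, 99.0])]
soap_dish [(0.55, [655.0, 269.0, 21.0])]
floss [(0.77, [460.0, -241.0, 19.0]), (0.19, [671.0, -176.0, 81.0])]
deodorant [(0.96, [392.0, 382.0, 65.0])]
side [  78. -781.  709.] [ 0.38  0.74 -0.56]
shelf [(0.7, [639.0, -71.0, 51.0]), (0.24, [660.0, -179.0, 83.0])]
rail []
rail_end_a [(0.64, [638.0, -75.0, 50.0]), (0.57, [454.0, -46.0, 25.0])]
tray [(0.79, [450.0, -23.0, 4.0])]
jar [(0.86, [460.0, 148.0, 44.0]), (0.73, [603.0, -44.0, 94.0]), (0.67, [344.0, -69.0, 40.0])]
cup [(0.72, [660.0, -179.0, 81.0])]
s
[... 588 characters left out ...]
 7.20443644e+01, -1.14511063e+00]), 'qvel': array([-0.12771043, -0.02700802,  0.12510062,  0.00746476,  0.00237863,
        0.02447994]), 'joint_efforts': array([-5.20085359e-04, -4.12339497e+01, -2.32229841e+01,  7.27885519e-02,
        3.79135029e-02, -1.22968174e-05]), 'position': array([219.56621218, 531.45878954, 184.5928824 ]), 'tcp_rot': array([[-9.24216764e-01,  3.81868267e-01,  2.76583075e-05],
       [ 3.81868267e-01,  9.24216756e-01,  1.18589981e-04],
       [ 1.97234793e-05,  1.20164678e-04, -9.99999993e-01]]), 'force': array([-0.04160986, -0.16687466,  0.77120191]), 'wrist_torque': array([-0.00201943,  0.05633674,  0.01758403]), 'finger_force': 0.0, 'opening': 91.20891722438026}
```

View pics/scene0.png

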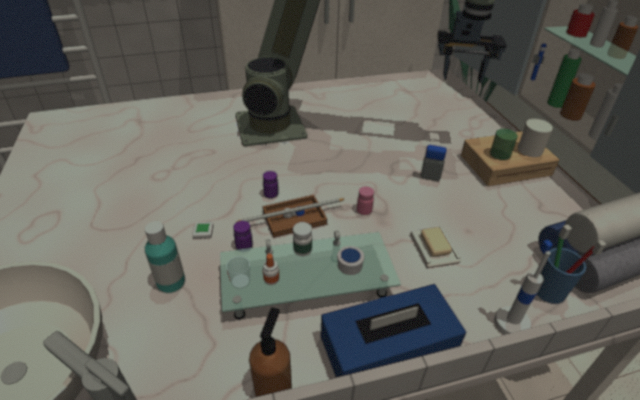

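View pics/side0.png

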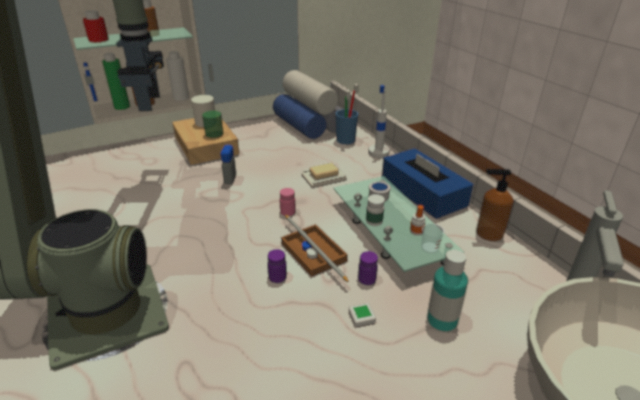

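The jar in the line is the white one with the green band, at scene (303,236) and side (375,208). The purple ones (scene (270,184) and (243,235)) and the pink one (366,200) stand on the counter, so they are look-alikes. The mouthwash (165,260) blocks the right end, -y, so the rail enters from the left, +y. Next I move over the shelf for a wrist view.

Call:
jog_arm([
  [0,0,-14,0,0,9.65],
  [0,0,-14,0,0,9.65],
  [0,0,-14,0,0,9.65],
  [0,0,-14,0,0,9.65],
  [0,0,-14,0,0,9.65],
  [0,0,-14,0,0,9.65],
  [0,0,-14,0,0,9.65],
  [-46,34,0,0,0,0],
  [-46,34,0,0,0,0],
  [-46,34,0,0,0,0],
])

```text
clock: 3.2
position: [322.3, 392.1, 282.6]
tcp_rot: [[-0.001, 1.0, 0.001], [1.0, 0.001, 0.0], [0.0, 0.001, -1.0]]
force: [0.7, 0.7, 0.5]
opening: 91.4
finger_force: 0.0
```

Call:
jog_arm([
  [-46,34,0,0,0,0],
  [-46,34,0,0,0,0],
  [-46,34,0,0,0,0],
  [-46,34,0,0,0,0],
  [-46,34,0,0,0,0],
  [-46,34,0,0,0,0],
  [-46,34,0,0,0,0],
  [-46,34,0,0,0,0],
  [-46,34,0,0,0,0],
  [0,0,0,0,0,0],
])

```text
clock: 4.45
position: [629.1, -23.9, 281.0]
tcp_rot: [[0.004, 1.0, -0.001], [1.0, -0.004, -0.001], [-0.001, -0.001, -1.0]]
force: [-0.9, 0.3, -0.4]
opening: 91.4
finger_force: 0.0
```

```bash
python3 - <<'E'
from h import *
s=manip.read_state();print(s['clock'],s['position'].round(1),s['joint_pos'].round(1),s['tcp_rot'].round(3).tolist())
p=snap('wrist','w1.png'); T=np.linalg.inv(p['camera_from_world']); print(T[:3,3].round(),(-T[:3,2]).round(2),p['mtx'])
import pickle; pickle.dump(p,open('w1.pkl','wb'))
for k in ['jar','cup','spray','tin','rail','rail_end_a']:
        print(k,[(round(r['score'],2),w(p,r['at']).round().tolist()) for r in manip.search_frame(p,k)[:3]])
E
```

```text
4.45 [629.1 -23.9 281. ] [-3.2 21.3 71.6 -0.  87.2 -2.9] [[0.004, 1.0, -0.001], [1.0, -0.004, -0.001], [-0.001, -0.001, -1.0]]
[630.  59. 482.] [-0.   -0.29 -0.96] [[301.084457     0.         319.06200401]
 [  0.         301.084457   200.21022978]
 [  0.           0.           1.        ]]
jar [(0.91, [528.0, -138.0, 54.0]), (0.66, [475.0, 157.0, 64.0]), (0.63, [357.0, -59.0, 56.0])]
cup [(0.91, [671.0, -166.0, 80.0])]
spray [(0.58, [675.0, -106.0, 99.0]), (0.25, [455.0, 4.0, 26.0])]
tin []
rail [(0.98, [453.0, 6.0, 26.0])]
rail_end_a [(0.84, [453.0, 0.0, 32.0])]
```

View pics/w1.png

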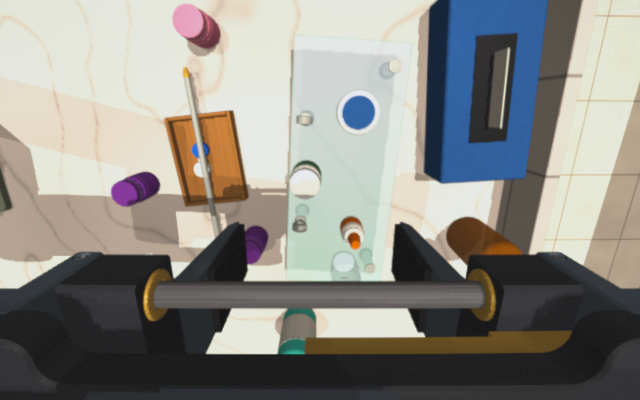

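Wrist view: the eyelets are at (305,118) and (300,224) with the jar at (306,180) between them. The tin is at (358,112), the spray at (352,235), the cup at (345,265), and the rail runs from (186,72) to about (218,235). The scene places the gap between spray and tin. Next I take a second wrist view for triangulation.

Call:
jog_arm([
  [-35,-45,5,0,0,0],
  [-35,-45,5,0,0,0],
  [0,0,0,0,0,0],
])

```text
clock: 5.18
position: [534.4, -91.3, 273.1]
tcp_rot: [[0.002, 1.0, -0.001], [1.0, -0.002, -0.0], [-0.0, -0.001, -1.0]]
force: [1.1, 0.2, 0.0]
opening: 91.2
finger_force: 0.0
```

```bash
python3 - <<'E'
from h import *
import pickle
p=snap('wrist','w2.png');pickle.dump(p,open('w2.pkl','wb'))
for n in ['scene','side']: pickle.dump(snap(n),open(n+'.pkl','wb'))
q=pickle.load(open('w1.pkl','rb'))
a=cv2.resize(q['frame'][40:260,150:420],None,fx=1.45,fy=2,interpolation=3)
a=cv2.resize(q['frame'][40:290,170:420],(600,600),interpolation=3)
b=p['frame']
cv2.imwrite('pics/w2b.png',cv2.cvtColor(cv2.resize(b[0:260,180:520],(785,600),interpolation=3),cv2.COLOR_RGB2BGR))
cv2.imwrite('pics/w1b.png',cv2.cvtColor(a,cv2.COLOR_RGB2BGR))
E
```

```text
(no output)
```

View pics/w2b.png

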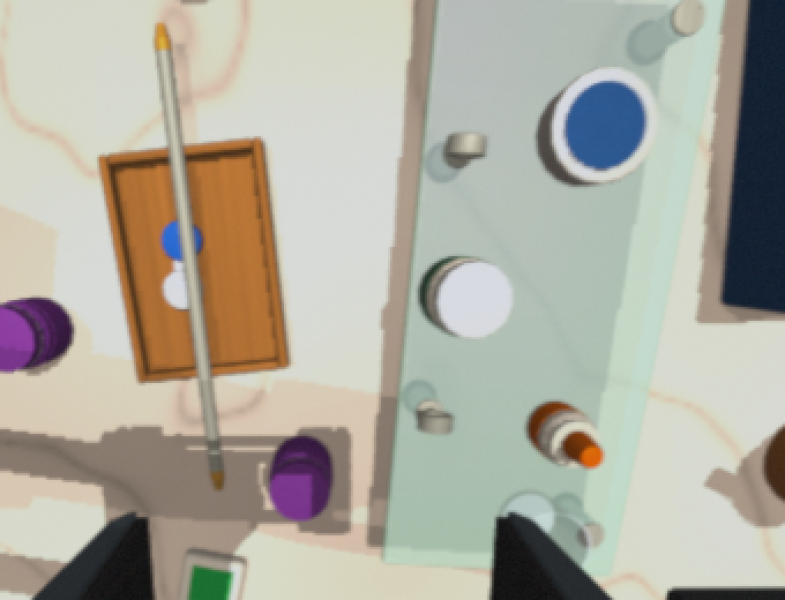

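View pics/w1b.png

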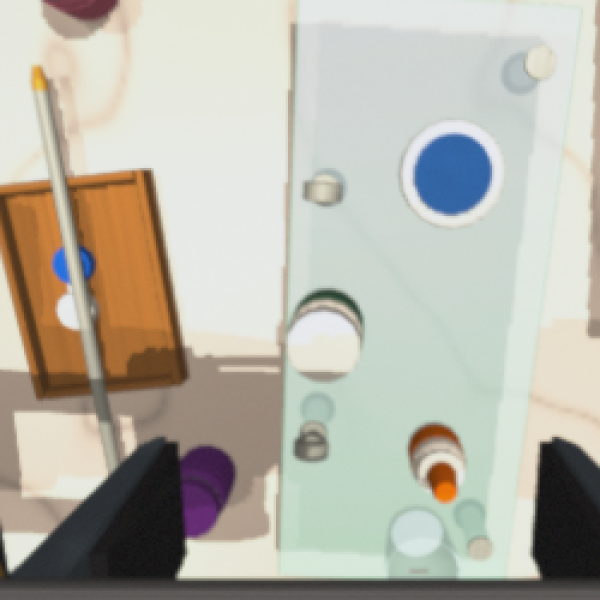

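```bash
python3 - <<'E'
from h import *
import pickle
p1=pickle.load(open('w1.pkl','rb'));p2=pickle.load(open('w2.pkl','rb'))
f2=lambda U,V:(180+(U+.5)*340/785-.5,(V+.5)*260/600-.5)
f1=lambda U,V:(170+(U+.5)*250/600-.5,40+(V+.5)*250/600-.5)
P=dict(eyeL=((467,145),(323,190)),eyeR=((435,421),(312,444)),jarlid=((475,299),(324,345)),endA=((161,25),(38,67)),tin=((605,125),(452,173)),spray=((592,456),(446,493)),cornerFR=((385,562),(279,573)),rail@0) if 0 else dict(eyeL=((467,145),(323,190)),eyeR=((435,421),(312,444)),jarlid=((475,299),(324,345)),endA=((161,25),(38,67)),tin=((605,125),(452,173)),spray=((592,456),(446,493)),cornerFR=((385,562),(279,573)),cup=((528,520),(417,530)))
R={}
for k,(a,b) in P.items():
    X,e=tri([ray(p2,f2(*a)),ray(p1,f1(*b))]);R[k]=X;print(k,X.round(1),np.round(e,1))
print('endB z26.5',onz(p2,f2(218,486),26.5).round(1),'endA',onz(p2,f2(161,25),26.5).round(1),onz(p1,f1(38,67),26.5).round(1))
print('eyes at z75', [onz(p,f,75).round(1) for p,f in((p2,f2(467,145)),(p1,f1(323,190)),(p2,f2(435,421)),(p1,f1(312,444)))])
print('jarlid z115',onz(p2,f2(475,299),115).round(1),onz(p1,f1(324,345),115).round(1))
E
```

```text
File "<stdin>", line 6
    P=dict(eyeL=((467,145),(323,190)),eyeR=((435,421),(312,444)),jarlid=((475,299),(324,345)),endA=((161,25),(38,67)),tin=((605,125),(452,173)),spray=((592,456),(446,493)),cornerFR=((385,562),(279,573)),rail@0) if 0 else dict(eyeL=((467,145),(323,190)),eyeR=((435,421),(312,444)),jarlid=((475,299),(324,345)),endA=((161,25),(38,67)),tin=((605,125),(452,173)),spray=((592,456),(446,493)),cornerFR=((385,562),(279,573)),cup=((528,520),(417,530)))
                                                                                                                                                                                                                 ^
SyntaxError: positional argument follows keyword argument
```

```bash
python3 - <<'E'
from h import *
import pickle
p1=pickle.load(open('w1.pkl','rb'));p2=pickle.load(open('w2.pkl','rb'))
f2=lambda U,V:(180+(U+.5)*340/785-.5,(V+.5)*260/600-.5)
f1=lambda U,V:(170+(U+.5)*250/600-.5,40+(V+.5)*250/600-.5)
P=dict(eyeL=((467,145),(323,190)),eyeR=((435,421),(312,444)),jarlid=((475,299),(324,345)),endA=((161,25),(38,67)),tin=((605,125),(452,173)),spray=((592,456),(446,493)),cornerFR=((385,562),(279,573)),cup=((528,520),(417,530)))
R={}
for k,(a,b) in P.items():
    X,e=tri([ray(p2,f2(*a)),ray(p1,f1(*b))]);R[k]=X;print(k,X.round(1),np.round(e,1))
print('endB z26.5',onz(p2,f2(218,486),26.5).round(1),'endA',onz(p2,f2(161,25),26.5).round(1),onz(p1,f1(38,67),26.5).round(1))
print('eyes at z75', [onz(p,f,75).round(1) for p,f in((p2,f2(467,145)),(p1,f1(323,190)),(p2,f2(435,421)),(p1,f1(312,444)))])
print('jarlid z115',onz(p2,f2(475,299),115).round(1),onz(p1,f1(324,345),115).round(1))
E
```

```text
eyeL [611.3  44.9  77.5] [0.7 0.7]
eyeR [ 601.6 -104.8   72.3] [1.1 1.1]
jarlid [612.  -31.8 115.7] [0.6 0.6]
endA [444.9 113.9  29.8] [0.3 0.3]
tin [679.8  53.5  85.6] [0.8 0.8]
spray [ 676.8 -112.   124.7] [0.2 0.2]
cornerFR [ 576.  -204.1   55.8] [1. 1.]
cup [ 668.8 -176.1   50.3] [1.8 1.8]
endB z26.5 [ 464.4 -162.    26.5] endA [444.4 114.6  26.5] [443.3 114.5  26.5]
eyes at z75 [array([612.1,  44.7,  75. ]), array([610.7,  45.4,  75. ]), array([ 601.8, -105.2,   75. ]), array([ 601.3, -102.7,   75. ])]
jarlid z115 [612.5 -32.3 115. ] [611.7 -31.4 115. ]
```

Heights check out: lid 115.7 mm (text 115), eyelets 75 mm and 150 mm apart, rail end about 27 mm. The shelf is yawed 3.7° and the eyelet midpoint is at (606.4, -30). The jar is at (612,-32), and the target spot is about (674,-34), between the spray (shelf y -77) and the tin (+88). Now I grasp the jar.

Call:
jog_arm([
  [29.7,39,0,0,0,0],
  [29.7,39,0,0,0,0],
  [0,0,50,0,0,0],
  [0,0,50,0,0,0],
  [0,0,50,0,0,0],
  [0,0,40,0,0,0],
  [0,0,11,0,0,0],
  [0,0,0,0,0,0],
], hand=1)

```text
clock: 6.32
position: [616.5, -30.4, 71.6]
tcp_rot: [[-0.001, 1.0, 0.0], [1.0, 0.001, 0.0], [0.0, 0.0, -1.0]]
force: [0.5, -0.5, 0.8]
opening: 91.4
finger_force: 0.0
```

Call:
jog_arm([
  [0,0,0,0,0,0],
  [0,0,0,0,0,0],
  [0,0,0,0,0,0],
  [0,0,0,0,0,0],
  [0,0,0,0,0,0],
  [0,0,0,0,0,0],
  [0,0,0,0,0,0],
  [0,0,0,0,0,0],
], hand=0.3, squeeze=15)

```text
clock: 7.32
position: [615.5, -31.2, 71.5]
tcp_rot: [[0.0, 1.0, -0.0], [1.0, -0.0, 0.0], [0.0, -0.0, -1.0]]
force: [-0.8, 0.1, -0.3]
opening: 38.7
finger_force: 15.0
```

Call:
jog_arm([
  [0,0,-10,0,0,0],
  [0,0,-5,0,0,0],
  [0,20,0,0,0,0],
  [-3,25,0,0,0,0],
  [0,14,0,0,0,0],
  [0,0,0,0,0,0],
  [0,0,10,0,0,0],
  [0,0,4.5,0,0,0],
  [0,0,0,0,0,0],
])

```text
clock: 8.45
position: [673.8, -34.1, 71.7]
tcp_rot: [[-0.0, 1.0, -0.001], [1.0, 0.0, 0.0], [0.0, -0.001, -1.0]]
force: [0.2, -1.0, -0.7]
opening: 38.6
finger_force: 15.0
```

```bash
python3 - <<'E'
from h import *
s=manip.read_state();print(s['clock'],s['position'].round(1),s['force'].round(1),s['opening'],s['finger_force'])
snap('scene','s1.png')
a=cv2.imread('pics/s1.png')[190:320,180:420]
b=snap('side','d1.png')['frame'][150:290,310:480,::-1]
cv2.imwrite('pics/c1.png',np.hstack([cv2.resize(a,(480,400),interpolation=3),cv2.resize(b,(320,400),interpolation=3)]))
E
```

```text
8.45 [673.8 -34.1  71.7] [ 0.2 -1.  -0.7] 38.56470342253254 14.999934732913971
```

View pics/c1.png

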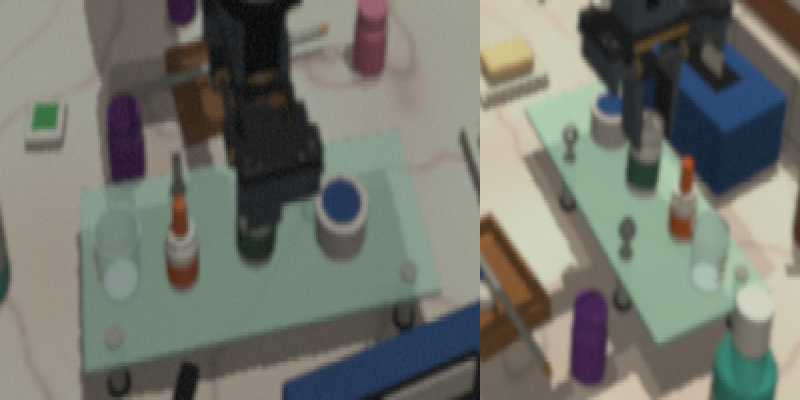

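The jar stands upright in the gap. I release it, go up and over to the rail.

Call:
jog_arm([
  [0,0,0,0,0,0],
  [0,0,0,0,0,0],
  [0,0,0,0,0,0],
  [0,0,-10,0,0,0],
  [0,0,-40,0,0,0],
  [0,0,-50,0,0,0],
  [0,0,-28,0,0,0],
], hand=0.75)

```text
clock: 9.43
position: [675.8, -34.2, 204.2]
tcp_rot: [[-0.0, 1.0, 0.005], [1.0, 0.0, -0.0], [-0.0, 0.005, -1.0]]
force: [0.4, 0.4, 0.7]
opening: 68.5
finger_force: 0.0
```

Call:
jog_arm([
  [23,-45.5,0,0,0,0],
  [23,-45.5,0,0,0,0],
  [23,-45.5,0,0,0,0],
  [23,-45.5,0,0,0,0],
  [23,-45.5,0,0,0,0],
  [0,0,0,0,0,-4.2],
  [0,0,0,0,0,0],
], hand=0.45)

```text
clock: 10.3
position: [447.2, 81.1, 201.1]
tcp_rot: [[-0.073, 0.997, 0.002], [0.997, 0.073, 0.0], [0.0, 0.002, -1.0]]
force: [0.5, 0.0, 0.1]
opening: 40.9
finger_force: 0.0
```

```bash
python3 - <<'E'
from h import *
import pickle
s=manip.read_state();print(s['clock'],s['position'].round(1),s['opening'])
p=snap('wrist','w3.png');pickle.dump(p,open('w3.pkl','wb'))
for y in (46,81,116): pass
u=np.array([-.074,.997,0])
print('where I expect rail end A, grip, B:',proj(p,[np.array([454.2,-23.9,26.5])+t*u for t in (140,105,-140)]).round())
for n in ['scene','side']:
    q=snap(n)
    print(n,[(k,[(round(r['score'],2),w(q,r['at']).round().tolist()) for r in manip.search_frame(q,k)[:1]]) for k in ['spray','tin','cup']])
E
```

```text
10.3 [447.2  81.1 201.1] 40.93702813165452
where I expect rail end A, grip, B: [[318. 149.]
 [318. 176.]
 [318. 335.]]
scene [('spray', [(0.83, [684.0, -114.0, 93.0])]), ('tin', [(0.91, [692.0, 51.0, 85.0])]), ('cup', [(0.56, [668.0, -173.0, 84.0])])]
side [('spray', [(0.78, [667.0, -122.0, 83.0])]), ('tin', [(0.67, [674.0, 40.0, 80.0])]), ('cup', [(0.88, [661.0, -175.0, 85.0])])]
```

View pics/w3.png

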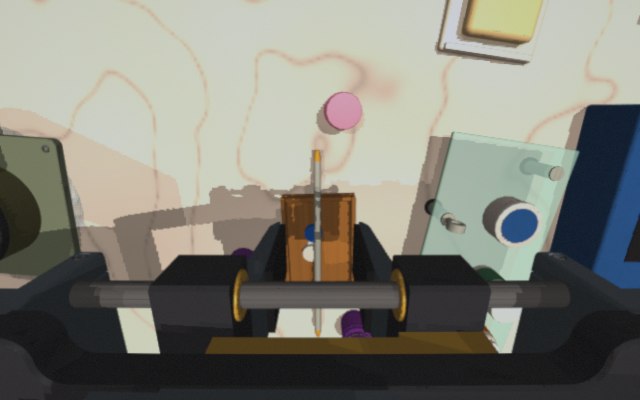

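Rail end A is at (318,150), exactly as predicted, and lies on the tool's plane. I descend and grip with 60 N.

Call:
jog_arm([
  [0,0,50,0,0,0],
  [0,0,50,0,0,0],
  [0,0,50,0,0,0],
  [0,0,30,0,0,0],
  [0,0,7.5,0,0,0],
  [0,0,0,0,0,0],
])

```text
clock: 11.5
position: [447.6, 80.9, 12.9]
tcp_rot: [[-0.073, 0.997, 0.0], [0.997, 0.073, 0.0], [0.0, 0.0, -1.0]]
force: [-0.2, -0.3, 0.5]
opening: 40.9
finger_force: 0.0
```

Call:
jog_arm([
  [0,0,0,0,0,0],
  [0,0,0,0,0,0],
  [0,0,0,0,0,0],
  [0,0,0,0,0,0],
  [0,0,0,0,0,0],
  [0,0,0,0,0,0],
], hand=0, squeeze=60)

```text
clock: 12.25
position: [447.1, 80.8, 12.5]
tcp_rot: [[-0.073, 0.997, -0.0], [0.997, 0.073, 0.0], [0.0, -0.0, -1.0]]
force: [-0.3, 0.1, 0.1]
opening: 0.5
finger_force: 0.0
```

The fingers shut on nothing, so I look.

```bash
python3 - <<'E'
from h import *
s=manip.read_state();print(s['opening'],s['finger_force'],s['position'])
a=snap('scene')['frame'][150:260,220:400,::-1]
b=snap('side')['frame'][170:310,250:400,::-1]
c=snap('wrist')['frame'][100:400,140:500,::-1]
cv2.imwrite('pics/c2.png',np.vstack([np.hstack([cv2.resize(a,(450,290),interpolation=3),cv2.resize(b,(310,290),interpolation=3)]),cv2.resize(c,(760,300))]))
E
```

```text
0.457183067876001 0.0 [447.05368852  80.84888401  12.52425438]
```

View pics/c2.png

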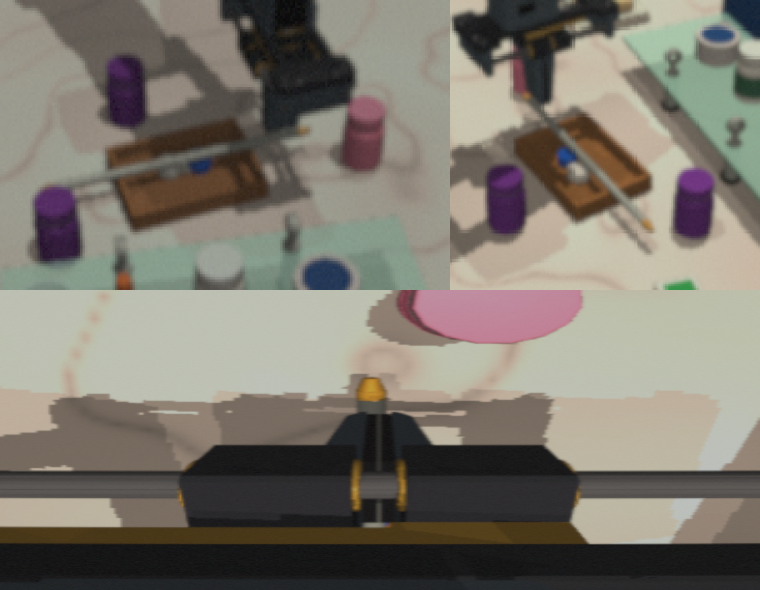

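```bash
python3 - <<'E'
from h import *
import pickle
s=manip.read_state();print(s['opening'],s['finger_force'],s['force'],s['joint_pos'].round(2))
u=np.array([-.074,.997,0]);E=[np.array([454.2,-23.9,26.5])+t*u for t in (140,-140)]
for n in ['scene','side','wrist']:
    p=snap(n); print(n,'expect',proj(p,E).round(1).tolist())
    print('  tcp px',proj(p,[s['position']+np.r_[0,0,z] for z in (0,14,19,60)]).round(1).tolist())
    for r in manip.regions_of(p,'rail')[:2]:
        ys,xs=np.nonzero(r['mask']); 
        if len(xs)<20: continue
        l=cv2.fitLine(np.c_[xs,ys].astype(np.float32),2,0,.01,.01).ravel(); t=(xs-l[2])*l[0]+(ys-l[3])*l[1]
        print('  mask',round(r['score'],2),len(xs),(l[2:]+l[:2]*t.min()).round(1),(l[2:]+l[:2]*t.max()).round(1))
E
```

```text
0.2902567506106558 0.0 [ 1.19252367  0.3667358  -0.08306984] [8.8000e+00 1.8690e+01 1.1856e+02 1.0000e-02 4.2750e+01 4.5900e+00]
scene expect [[344.4, 199.7], [235.8, 223.1]]
  tcp px [[331.5, 206.7], [331.7, 202.6], [331.7, 201.1], [332.3, 188.5]]
  mask 0.67 233 [247.  219.2] [341.9 198.7]
side expect [[286.2, 215.4], [348.3, 281.0]]
  tcp px [[293.2, 226.8], [293.1, 222.2], [293.0, 220.6], [292.5, 206.9]]
  mask 0.93 356 [285.5 215.5] [347.6 281.4]
  mask 0.46 508 [226.9 144.9] [229.2 183.2]
wrist expect [[317.1, 186.2], [318.0, 480.0]]
  tcp px [[318.2, 228.6], [318.2, 236.6], [318.2, 239.7], [318.0, 272.2]]
```

Call:
jog_arm([
  [0,0,-10,0,0,0],
  [0,0,-25,0,0,0],
  [0,0,0,0,0,0],
])

```text
clock: 13.08
position: [448.8, 81.2, 49.4]
tcp_rot: [[-0.073, 0.997, 0.005], [0.997, 0.073, 0.001], [0.0, 0.005, -1.0]]
force: [0.6, 0.9, -0.2]
opening: 0.9
finger_force: 0.0
```

```bash
python3 - <<'E'
from h import *
s=manip.read_state();print(s['opening'],s['finger_force'],s['force'],s['position'])
out=[]
for n in ['scene','side']:
    p=snap(n); t=proj(p,[s['position'],s['position']+[0,0,19]]); c=t[0].round().astype(int)
    im=np.ascontiguousarray(p['frame'][c[1]-38:c[1]+22,c[0]-40:c[0]+40,::-1]); im=cv2.resize(im,(400,300),interpolation=3)
    for q,col in zip(t,[(0,0,255),(0,255,255)]):
        x,y=((q-[c[0]-40,c[1]-38]+.5)*5-.5).astype(int); cv2.drawMarker(im,(x,y),col,0,10,1)
    out.append(im)
cv2.imwrite('pics/c3.png',cv2.convertScaleAbs(np.hstack(out),alpha=1.6))
E
```

```text
0.8660804056948167 0.0 [ 0.62019946  0.93303771 -0.20142085] [448.84296334  81.16503372  49.38446696]
```

View pics/c3.png

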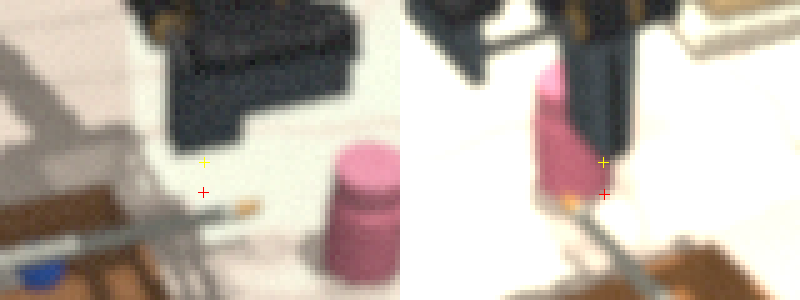

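The finger tips actually sit about 20–25 mm behind the reported TCP. That also explains why the jar was held by its 38.7 mm lid. The rail has not moved. I reopen and go about 27 mm lower than before, stepping and checking the force.

Call:
jog_arm([
  [0,0,0,0,0,0],
  [0,0,0,0,0,0],
  [0,0,0,0,0,0],
  [0,0,0,0,0,0],
  [0,0,30,0,0,0],
  [0,0,15,0,0,0],
  [0,0,5,0,0,0],
  [0,0,0,0,0,0],
], hand=0.4)

```text
clock: 14.18
position: [447.2, 80.9, -2.4]
tcp_rot: [[-0.073, 0.997, -0.0], [0.997, 0.073, 0.0], [0.0, -0.0, -1.0]]
force: [0.0, -0.7, 0.3]
opening: 36.3
finger_force: 0.0
```

Call:
jog_arm([
  [0,0,5,0,0,0],
  [0,0,4,0,0,0],
  [0,0,3,0,0,0],
  [0,0,0,0,0,0],
])

```text
clock: 14.68
position: [446.9, 80.8, -14.6]
tcp_rot: [[-0.073, 0.997, -0.0], [0.997, 0.073, 0.0], [0.0, -0.0, -1.0]]
force: [-0.5, 0.2, 0.2]
opening: 36.4
finger_force: 0.0
```

No contact. I close.

Call:
jog_arm([
  [0,0,0,0,0,0],
  [0,0,0,0,0,0],
  [0,0,0,0,0,0],
  [0,0,0,0,0,0],
  [0,0,0,0,0,0],
  [0,0,0,0,0,0],
], hand=0, squeeze=60)

```text
clock: 15.42
position: [447.0, 80.9, -14.4]
tcp_rot: [[-0.073, 0.997, -0.0], [0.997, 0.073, 0.0], [0.0, -0.0, -1.0]]
force: [-0.4, 0.0, 0.3]
opening: 7.5
finger_force: 60.0
```

Gripped at 7.5 mm with 60 N. I lift, turn to the shelf's yaw, and carry the rail to the left of the shelf.

Call:
jog_arm([
  [0,0,-15,0,0,0],
  [0,0,-35,0,0,0],
  [0,0,-40,0,0,0],
  [0,0,-30,0,0,3.9],
  [0,0,-4,0,0,4],
  [0,0,0,0,0,0],
])

```text
clock: 16.18
position: [447.2, 80.9, 109.9]
tcp_rot: [[0.064, 0.998, 0.001], [0.998, -0.064, 0.0], [0.0, 0.001, -1.0]]
force: [-0.1, 0.0, -1.3]
opening: 8.0
finger_force: 60.0
```

Call:
jog_arm([
  [20,13,0,0,0,0],
  [40,26,0,0,0,0],
  [45,30,0,0,0,0],
  [45,30,0,0,0,0],
  [45,30,0,0,0,0],
  [40,26,0,0,0,0],
  [20,11,0,0,0,0],
  [0,0,0,0,0,0],
  [0,0,0,0,0,0],
])

```text
clock: 17.3
position: [628.4, 324.4, 108.5]
tcp_rot: [[0.064, 0.998, -0.002], [0.998, -0.064, -0.001], [-0.001, -0.002, -1.0]]
force: [-1.2, -0.2, -0.8]
opening: 7.8
finger_force: 60.0
```

```bash
cat > rail.py <<'E'
from h import *
import pickle
s=manip.read_state();print(s['clock'],s['position'].round(1),s['opening'],s['finger_force'],s['force'].round(1)); R=s['tcp_rot'];print(R.round(3).tolist())
def look():
    L={}
    for n in ['scene','side','wrist']:
        p=snap(n,'r_%s_%d.png'%(n,s['clock']*100))
        pickle.dump(p,open('r_%s.pkl'%n,'wb'))
        for r in manip.regions_of(p,'rail')[:2]:
            ys,xs=np.nonzero(r['mask'])
            if len(xs)<20: continue
            l=cv2.fitLine(np.c_[xs,ys].astype(np.float32),2,0,.01,.01).ravel(); t=(xs-l[2])*l[0]+(ys-l[3])*l[1]
            e=[l[2:]+l[:2]*t.min(),l[2:]+l[:2]*t.max()]
            print(n,round(r['score'],2),len(xs),np.round(e,1).tolist(),'resid',abs((xs-l[2])*l[1]-(ys-l[3])*l[0]).max().round(1))
            L.setdefault(n,(p,e))
        for r in manip.search_frame(p,'rail_end_b')[:3]: print('   end',n,round(r['score'],2),w(p,r['at']).round())
        g=s['position']+R@np.r_[0,0,-41]
        print('   expected ends',proj(p,[g+R[:,0]*35,g-R[:,0]*245]).round(1).tolist())
    return L
L=look()
if 'scene' in L and 'side' in L:
    # line = intersection of the two planes
    pl=[]
    for n in ('scene','side'):
        p,e=L[n]; c,d=ray(p,e[0]);_,d2=ray(p,e[1]); m=np.cross(d,d2);m/=np.linalg.norm(m); pl.append((m,m@c))
    d=np.cross(pl[0][0],pl[1][0]);d/=np.linalg.norm(d); d*=np.sign(d[1])
    for y in (L and [s['position'][1],s['position'][1]-200]):
        X=np.linalg.solve(np.array([pl[0][0],pl[1][0],[0,1,0]]),[pl[0][1],pl[1][1],y]); print('line at',X.round(1))
    print('dir',d.round(4),'sine with planes',np.linalg.norm(np.cross(pl[0][0],pl[1][0])).round(2))
E
python3 rail.py
```

```text
17.3 [628.4 324.4 108.5] 7.756125160019418 60.000370144844055 [-1.2 -0.2 -0.8]
[[0.064, 0.998, -0.002], [0.998, -0.064, -0.001], [-0.001, -0.002, -1.0]]
scene 0.82 423 [[355.9, 207.4], [457.1, 194.8]] resid 2.2
   end scene 0.62 [622. 191. 154.]
   end scene 0.61 [653. 265.  19.]
   expected ends [[477.9, 193.3], [355.1, 208.1]]
side 0.56 119 [[316.3, 127.7], [352.5, 164.5]] resid 1.5
   end side 0.57 [617. 176. 151.]
   expected ends [[309.9, 121.7], [353.0, 164.4]]
wrist 0.64 1619 [[319.2, 199.0], [319.8, 337.0]] resid 8.2
   end wrist 0.92 [631. 325. 157.]
   expected ends [[316.8, 196.9], [318.1, 515.2]]
line at [627.5 324.4 151.6]
line at [614.1 124.4 150.3]
dir [0.0665 0.9978 0.0063] sine with planes 1.0
```

The rail is held stiffly (droop 0.4°). I lower it to eyelet height, with the tip about 28 mm short of the left eyelet, and then measure relative to the eyelets.

Call:
jog_arm([
  [0,1.5,30,0,0,0],
  [0,0,30,0,0,0],
  [0,0,14.5,0,0,0],
  [0,0,0,0,0,0],
  [0,0,0,0,0,0],
])

```text
clock: 18.38
position: [631.6, 325.0, 36.5]
tcp_rot: [[0.065, 0.998, 0.002], [0.998, -0.065, 0.001], [0.001, 0.002, -1.0]]
force: [0.1, -0.4, -0.6]
opening: 7.5
finger_force: 60.0
```

```bash
python3 rail.py; python3 - <<'E'
from h import *
import pickle
s=manip.read_state();R=s['tcp_rot'];g=s['position']+R@np.r_[0,0,-41]
tip=g-R[:,0]*245
rows=[]
for n in ['scene','side']:
    p=pickle.load(open('r_%s.pkl'%n,'rb')); r=[]
    for X in ([611.3,44.9,75],[601.6,-104.8,75]):
        t=proj(p,[X])[0]; c=t.round().astype(int); print(n,X,t.round(1),'crop origin',c-[20,14],'scale 20/1', 'tip',proj(p,[tip])[0].round(1))
        im=np.ascontiguousarray(p['frame'][c[1]-14:c[1]+14,c[0]-20:c[0]+20,::-1])
        im=cv2.resize(im,(400,280),interpolation=cv2.INTER_CUBIC); 
        for k in range(0,40,5): cv2.line(im,(k*10,0),(k*10,4),(0,0,255),1)
        for k in range(0,28,5): cv2.line(im,(0,k*10),(4,k*10),(0,0,255),1)
        r.append(im)
    rows.append(np.hstack(r))
cv2.imwrite('pics/c4.png',cv2.convertScaleAbs(np.vstack(rows),alpha=1.4))
E
```

```text
18.375 [631.6 325.   36.5] 7.548350076233109 59.999306201934814 [ 0.1 -0.4 -0.6]
[[0.065, 0.998, 0.002], [0.998, -0.065, 0.001], [0.001, 0.002, -1.0]]
scene 0.9 417 [[354.9, 233.0], [451.1, 219.9]] resid 3.0
   end scene 0.76 [627. 192.  81.]
   end scene 0.38 [ 683. -117.   87.]
   expected ends [[471.1, 218.2], [353.5, 233.8]]
side 0.44 86 [[318.6, 152.4], [350.2, 186.8]] resid 1.9
   end side 0.7 [621. 188.  81.]
   expected ends [[310.9, 143.6], [352.6, 188.9]]
wrist 0.55 1572 [[319.5, 198.0], [319.5, 337.0]] resid 7.5
   end wrist 0.63 [632. 324.  78.]
   expected ends [[319.0, 198.2], [319.1, 517.9]]
line at [629.5 325.   78.5]
line at [617.  125.   77.7]
dir [0.0622 0.9981 0.0042] sine with planes 0.99
scene [611.3, 44.9, 75] [337.3 235.9] crop origin [317 222] scale 20/1 tip [353.2 233.9]
scene [601.6, -104.8, 75] [268.6 244.9] crop origin [249 231] scale 20/1 tip [353.2 233.9]
side [611.3, 44.9, 75] [358.2 196.8] crop origin [338 183] scale 20/1 tip [352.4 189.4]
side [601.6, -104.8, 75] [388.7 230.1] crop origin [369 216] scale 20/1 tip [352.4 189.4]
```

View pics/c4.png

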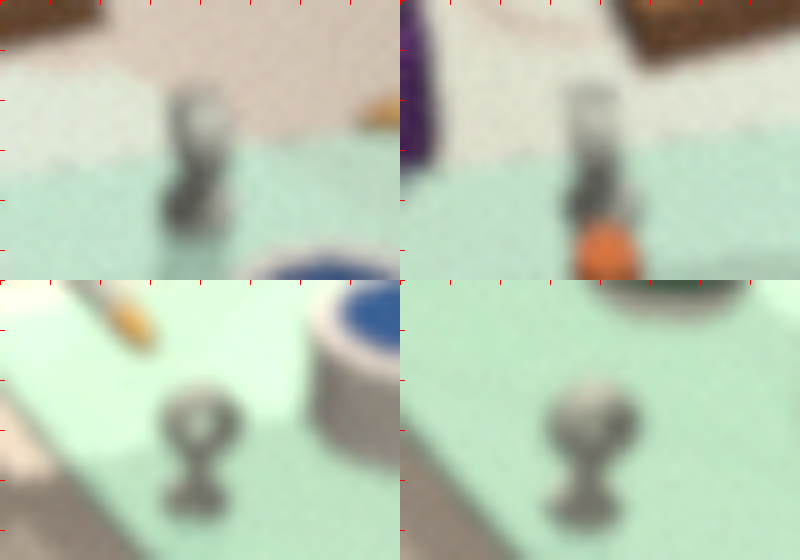

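The crops show all four eyelet views clearly. Left eyelet: scene crop (199,132), side crop (201,145). Right eyelet: scene (192,130), side (192,144). The brass tip ends at scene (358,114) and side (150,63). I triangulate all of these from the same pair of cameras.

```bash
python3 - <<'E'
from h import *
import pickle
ps=pickle.load(open('r_scene.pkl','rb'));pd=pickle.load(open('r_side.pkl','rb'))
c=lambda o,a:(o[0]+a[0]/10-.45,o[1]+a[1]/10-.45)
for n,a,b in (('L',c((317,222),(199,132)),c((338,183),(201,145))),('R',c((249,231),(192,130)),c((369,216),(192,144))),('tip',c((317,222),(358,114)),c((338,183),(150,63)))):
    X,e=tri([ray(ps,a),ray(pd,b)]);print(n,X.round(1),np.round(e,1))
X=np.array([611.,45,75])
for p in(ps,pd): print([(proj(p,[X+d])-proj(p,[X])).ravel().round(2).tolist() for d in np.eye(3)])
# line fits on raw mask-free rail pixels: sub-pixel centreline columns
E
```

```text
L [608.6  43.5  76.1] [0.2 0.2]
R [ 598.6 -105.7   76.7] [0.5 0.5]
tip [614.2  78.2  79. ] [0.1 0.1]
[[0.13, 0.32], [0.44, -0.08], [0.02, -0.33]]
[[0.34, -0.1], [-0.21, -0.19], [0.02, -0.33]]
```

Kinematics and cameras agree that the rail is about 2.3 mm too far in +x and about 2 mm too high. I let it settle and re-read.

Call:
jog_arm([
  [0,-1,1,0,0,0],
  [0,0,0,0,0,0],
  [0,0,0,0,0,0],
  [0,0,0,0,0,0],
])

```text
clock: 19.32
position: [629.7, 324.6, 34.1]
tcp_rot: [[0.065, 0.998, 0.0], [0.998, -0.065, 0.0], [0.0, 0.0, -1.0]]
force: [0.5, 0.1, -0.9]
opening: 8.0
finger_force: 60.0
```

Call:
jog_arm([
  [0,-0.5,0,0,0,0.2],
  [-10,0,0,0,0,0],
  [-10,0,0,0,0,0],
  [-4,0,0,0,0,0],
  [0,0,0,0,0,0],
  [0,0,0,0,0,0],
])

```text
clock: 20.08
position: [627.7, 300.8, 34.2]
tcp_rot: [[0.068, 0.998, 0.0], [0.998, -0.068, 0.0], [0.0, 0.0, -1.0]]
force: [-0.1, 0.1, -1.0]
opening: 7.7
finger_force: 60.0
```

Call:
jog_arm([
  [-4,0,0,0,0,0],
  [-4,0,0,0,0,0],
  [-4,0,0,0,0,0],
  [0,0,0,0,0,0],
])

```text
clock: 20.58
position: [626.7, 288.3, 34.1]
tcp_rot: [[0.068, 0.998, -0.0], [0.998, -0.068, 0.0], [0.0, -0.0, -1.0]]
force: [0.9, 0.2, 0.0]
opening: 7.5
finger_force: 60.0
```

No reaction force, and the tip should now be inside the left eyelet. I continue.

Call:
jog_arm([
  [-5,0,0,0,0,0],
  [-5,0,0,0,0,0],
  [-5,0,0,0,0,0],
  [-5,0,0,0,0,0],
  [0,0,0,0,0,0],
])

```text
clock: 21.2
position: [625.4, 268.3, 34.1]
tcp_rot: [[0.069, 0.998, -0.0], [0.998, -0.069, 0.0], [0.0, -0.0, -1.0]]
force: [-0.4, -0.1, -0.9]
opening: 7.6
finger_force: 60.0
```

```bash
python3 rail.py; python3 -c "
from h import *
p=manip.grab_frame('scene'); s=manip.read_state(); print(s['force'],s['wrist_torque'])"
```

```text
21.2 [625.4 268.3  34.1] 7.6423168513725 59.99937951564789 [-0.4 -0.1 -0.9]
[[0.069, 0.998, -0.0], [0.998, -0.069, 0.0], [0.0, -0.0, -1.0]]
scene 0.57 364 [[327.9, 235.9], [426.0, 223.2]] resid 2.5
   end scene 0.87 [621. 141.  81.]
   expected ends [[447.6, 221.3], [327.7, 236.7]]
side 0.53 142 [[323.5, 159.4], [360.9, 201.1]] resid 1.7
   end side 0.46 [619. 137.  75.]
   expected ends [[317.6, 152.5], [361.7, 201.2]]
wrist 0.69 1549 [[319.5, 199.0], [319.5, 336.0]] resid 7.5
   end wrist 0.78 [626. 272.  79.]
   expected ends [[318.0, 199.6], [318.2, 517.9]]
line at [623.8 268.3  76.3]
line at [609.8  68.3  75.7]
dir [0.0699 0.9976 0.003 ] sine with planes 0.99
[-0.29134381  0.26980696 -1.03512871] [-0.09645828  0.03461794 -0.00595425]
```

The rail passes through the left eyelet (tip seen 20 mm beyond it). After a small trim I advance towards the right eyelet.

Call:
jog_arm([
  [0,0.2,-0.3,0,0,-0.15],
  [-15,0,0,0,0,0],
  [-20,0,0,0,0,0],
  [-20,0,0,0,0,0],
  [-20,0,0,0,0,0],
  [-20,0,0,0,0,0],
  [-15,0,0,0,0,0],
  [0,0,0,0,0,0],
])

```text
clock: 22.7
position: [618.4, 157.8, 34.4]
tcp_rot: [[0.067, 0.998, -0.0], [0.998, -0.067, 0.0], [0.0, -0.0, -1.0]]
force: [0.1, -0.2, 0.2]
opening: 7.6
finger_force: 60.0
```

```bash
python3 rail.py
```

```text
22.7 [618.4 157.8  34.4] 7.556324967290689 59.99908804893494 [ 0.1 -0.2  0.2]
[[0.067, 0.998, -0.0], [0.998, -0.067, 0.0], [0.0, -0.0, -1.0]]
scene 0.57 340 [[277.9, 242.6], [380.0, 229.1]] resid 2.4
   end scene 0.62 [615.  23.  79.]
   expected ends [[401.8, 227.3], [277.0, 243.4]]
side 0.6 229 [[339.0, 175.9], [384.0, 226.0]] resid 2.2
   end side 0.72 [608.   9.  75.]
   expected ends [[333.4, 169.7], [384.4, 225.7]]
wrist 0.7 1562 [[319.4, 199.0], [319.5, 336.0]] resid 7.5
   end wrist 0.94 [622. 162.  82.]
   expected ends [[318.3, 201.8], [317.8, 518.9]]
line at [616.9 157.8  77.1]
line at [603.3 -42.2  76. ]
dir [0.0675 0.9977 0.0055] sine with planes 0.99
```

Aligned with the right eyelet to within about 0.5 mm. I go on slowly.

Call:
jog_arm([
  [-5,0,0,0,0,0],
  [-5,0,-0.3,0,0,0],
  [-4,0,0,0,0,0],
  [-4,0,0,0,0,0],
  [0,0,0,0,0,0],
])

```text
clock: 23.78
position: [617.2, 140.6, 34.7]
tcp_rot: [[0.066, 0.998, -0.0], [0.998, -0.066, 0.0], [0.0, -0.0, -1.0]]
force: [-0.6, 0.4, -0.7]
opening: 7.3
finger_force: 60.0
```

Call:
jog_arm([
  [-4,0,0,0,0,0],
  [-4,0,0,0,0,0],
  [-4,0,0,0,0,0],
  [-4,0,0,0,0,0],
  [0,0,0,0,0,0],
])

```text
clock: 24.4
position: [616.2, 124.7, 34.7]
tcp_rot: [[0.066, 0.998, -0.0], [0.998, -0.066, 0.0], [0.0, -0.0, -1.0]]
force: [-0.2, -0.3, -0.8]
opening: 8.0
finger_force: 60.0
```

Through both eyelets without any force. I advance the remaining 50 mm to centre.

Call:
jog_arm([
  [-10,0,0,0,0,0],
  [-10,0,0,0,0,0],
  [-10,0,0,0,0,0],
  [-10,0,0,0,0,0],
  [-6,0,0,0,0,0],
  [-4,0,0,0,0,0],
  [0,0,0,0,0,0],
])

```text
clock: 25.28
position: [612.9, 75.0, 34.7]
tcp_rot: [[0.066, 0.998, 0.0], [0.998, -0.066, 0.0], [0.0, 0.0, -1.0]]
force: [-0.1, 0.7, -0.6]
opening: 7.8
finger_force: 60.0
```

```bash
cat >> rail.py <<'E'
for n in ('scene','side'):
    p,e=L[n]; c=[]
    for uv in sorted(map(tuple,e)):
        a,d=ray(p,uv); A=np.linalg.norm  # nearest point on eye axis (camera frame)
        o=np.array([603.6,-31.1,76.4]);v=np.array([10,149.2,0.]);v/=A(v)
        t=np.linalg.lstsq(np.c_[v,-d],a-o,rcond=None)[0][0]; c.append(round(t,1))
    print(n,'rail ends along shelf y',c)
E
python3 rail.py
```

```text
25.275 [612.9  75.   34.7] 7.781570555194723 59.999175667762756 [-0.1  0.7 -0.6]
[[0.066, 0.998, 0.0], [0.998, -0.066, 0.0], [0.0, 0.0, -1.0]]
scene 0.96 435 [[238.8, 247.6], [334.0, 235.1]] resid 3.2
scene 0.26 593 [[350.2, 247.0], [350.3, 274.0]] resid 12.2
   end scene 0.65 [607. -60.  79.]
   expected ends [[366.1, 231.9], [237.9, 248.4]]
side 0.54 276 [[358.5, 197.5], [402.6, 246.4]] resid 3.2
   end side 0.49 [602. -69.  77.]
   expected ends [[346.7, 184.1], [403.9, 246.7]]
wrist 0.59 1445 [[319.4, 336.0], [319.8, 199.0]] resid 8.3
   end wrist 0.97 [613.  82.  82.]
   end wrist 0.43 [445. -18.  18.]
   expected ends [[318.0, 199.2], [318.3, 517.7]]
line at [611.2  75.   76.9]
line at [ 597.8 -125.    75.8]
dir [0.0669 0.9977 0.0053] sine with planes 0.99
scene rail ends along shelf y [np.float64(-136.4), np.float64(69.4)]
side rail ends along shelf y [np.float64(71.0), np.float64(-137.4)]
```

The far end reads −136 to −137 mm along the shelf (the masks end 1–2 mm short), so the rail is centred. I ease down and let go with a small opening, because the tin is close.

Call:
jog_arm([
  [0,0,1,0,0,0],
  [0,0,0.7,0,0,0],
  [0,0,0,0,0,0],
])

```text
clock: 26.1
position: [612.8, 75.1, 32.8]
tcp_rot: [[0.065, 0.998, -0.0], [0.998, -0.065, 0.0], [0.0, -0.0, -1.0]]
force: [-0.2, -0.5, -0.5]
opening: 7.6
finger_force: 60.0
```

Call:
jog_arm([
  [0,0,0,0,0,0],
  [0,0,0,0,0,0],
  [0,0,0,0,0,0],
  [0,0,0,0,0,0],
  [0,0,-10,0,0,0],
  [0,0,-30,0,0,0],
  [0,0,-50,0,0,0],
  [0,0,-50,0,0,0],
  [0,0,-40,0,0,0],
  [0,0,0,0,0,0],
], hand=0.28)

```text
clock: 27.35
position: [615.1, 75.4, 217.9]
tcp_rot: [[0.065, 0.998, 0.009], [0.998, -0.065, 0.001], [0.002, 0.009, -1.0]]
force: [0.4, -0.2, 1.0]
opening: 25.5
finger_force: 0.0
```

```bash
python3 rail.py; python3 - <<'E'
from h import *
for n in ['scene','side','wrist']:
    q=snap(n)
    print(n,[(k,[(round(r['score'],2),w(q,r['at']).round().tolist()) for r in manip.search_frame(q,k)[:3]]) for k in ['spray','tin','cup','jar']])
E
```

```text
27.35 [615.1  75.4 217.9] 25.536992367758256 0.0 [ 0.4 -0.2  1. ]
[[0.065, 0.998, 0.009], [0.998, -0.065, 0.001], [0.002, 0.009, -1.0]]
scene 0.82 391 [[238.9, 247.5], [363.1, 231.6]] resid 2.2
   end scene 0.77 [605. -33.  78.]
   expected ends [[374.3, 164.7], [227.8, 180.3]]
side 0.84 199 [[346.9, 186.1], [401.9, 247.0]] resid 2.4
   end side 0.58 [600. -53.  73.]
   expected ends [[350.1, 118.5], [414.5, 172.7]]
wrist 0.95 1045 [[319.0, 336.0], [319.6, 154.0]] resid 4.0
   end wrist 0.73 [607.  18.  80.]
   expected ends [[322.4, 201.2], [321.4, 526.2]]
line at [610.   75.4  74.6]
line at [ 596.3 -124.6   74.4]
dir [0.0682 0.9977 0.001 ] sine with planes 0.99
scene rail ends along shelf y [np.float64(-136.2), np.float64(135.0)]
side rail ends along shelf y [np.float64(132.9), np.float64(-137.5)]
scene [('spray', [(0.61, [687.0, -113.0, 87.0]), (0.61, [688.0, 51.0, 84.0])]), ('tin', [(0.9, [691.0, 57.0, 87.0])]), ('cup', [(0.71, [670.0, -177.0, 82.0])]), ('jar', [(0.92, [683.0, -39.0, 96.0]), (0.86, [357.0, -57.0, 49.0]), (0.7, [482.0, 160.0, 47.0])])]
side [('spray', [(0.71, [668.0, -120.0, 82.0])]), ('tin', [(0.94, [674.0, 41.0, 78.0])]), ('cup', [(0.7, [661.0, -181.0, 84.0])]), ('jar', [(0.96, [341.0, -70.0, 42.0]), (0.93, [663.0, -50.0, 94.0]), (0.77, [509.0, -165.0, 45.0])])]
wrist [('spray', [(0.45, [634.0, 255.0, 19.0])]), ('tin', [(0.57, [677.0, 57.0, 85.0])]), ('cup', []), ('jar', [(0.77, [358.0, -42.0, 32.0]), (0.7, [477.0, 164.0, 66.0]), (0.48, [674.0, -15.0, 70.0])])]
```

The rail is centred to about 1.5 mm, level and resting in the eyelets. The jar stands behind it and the others have not moved. I hand in.

```bash
python3 -c "
from workcell import manip
print(manip.hand_in())"
```

```text
the job is handed in; nothing more can be done
None
```

The job is handed in (no verdict was returned): the jar stands upright in the gap behind the rail, and the rail rests through both eyelets, centred to about 1.5 mm and released; I saw nothing else move.

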